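# Open the counterweighted hold-down and load a hose sleeve in the wash rack

### The arm

A 7-joint arm with a two-finger parallel gripper is mounted at the origin on the work surface. World frame = base frame: x ahead of the robot, y to its left, z up, the work surface at z = 0. Lengths are in m, angles in rad, forces in N, time in s.
With the tool pointing down it reaches from about 0.375 to 0.925 m from the base axis. Payload 3.1 kg.
Tool frame: the origin (TCP) lies at the very end of the fingers, on their centre line; the grasp point (between the pads) lies 19 mm behind it; z points along the fingers, y is the direction in which the jaws open and shut (so a half turn about z gives the same grasp; the last joint's range is limited). The gripper opens to 85 mm and grips with 20 to 120 N. Pads are 22 mm wide; open, the fingers measure 114 mm over their backs; the gripper's body (76 mm by 85 mm) begins 54 mm behind the grasp point. The pads swing forward as they close: fully open they stand 13 mm farther back than shut.
Start: joints at [-1.302, 0.383, 0.044, 1.598, -0.018, 1.161, -0.05], TCP at [0.233, 0.607, 0.231] pointing down, gripper open.
Joint ranges: [-2.61, 2.61], [-0.41, 2.15], [-1.48, 1.57], [0, 2.5], [-1.57, 4.71], [0.05, 1.97], [-2.85, 2.85]. Speed limits (rad/s): [2.79, 2.79, 3.14, 3.14, 3.14, 3.14, 3.14].

### API

Orientations are given as a unit quaternion [w, x, y, z].
In Python, from rig import env gives the robot as it stands.
- The arm moves only by the shell command python3 -m pendant 'ROWS' [FORCE]. ROWS is JSON, a list of rows, each a list of 3 entries, a list of its own where there are three numbers: the shift along the tool's x, y, z in m, then the turn, a rotation vector about the tool's x, y, z in degrees, then the finger opening in m, from 0 to 0.0854. A call has exactly 5 rows; each row is the pose to reach, as a shift and turn from the pose commanded when the call began, along the tool's axes at that moment; what a row does not reach only later rows make up. A row lasts 1/8 s, in which the tool goes at most 62.5 mm and 10.7 degrees, less where a joint would pass 70% of its speed; a pose out of reach is approached as far as the arm can. A call with a gripper value outside its range is refused whole. The fingers move at their own pace and stop on an object; FORCE is the grip in N (left out, the last holds). Time passes only in rows, so rows that repeat a pose let the fingers close, or fill a call up. It gives the time, the measured TCP pose, the force and the opening at its end, in the units of the state.
- env.sense(): the state, without advancing time (a new reading comes with each control period).
- env.snapshot(name): name is "side" or "top" or "wrist"; returns a dict with "frame" (384x512x3 uint8, red, green, blue), "vfov" (degrees; the focal length in pixels is half the picture's height over the tangent of half this angle, whatever the lens; pixels are square), "cx", "cy" (the principal point, pixels), "R" (3x3) and "t" (3): a world point X has camera coordinates R X + t. Camera axes: x right, y down, z forward; pixel columns grow to the right and rows downward; lengths in m; the calibration is good to about 2 mm. The wrist camera is an equidistant fisheye: a pixel r from the principal point sees the ray r / f radians off the axis. A picture is of the moment at which its call begins. There is no depth.
- env.job_done(): hands the job in, once; it reports no verdict.
The state is a dict: "t": time; "joint_pos": joint angles; "qd": joint speeds; "joint_torque": joint torques, N m; "tcp_pos": TCP position; "ee_rot": TCP orientation; "contact_force": force on the tool from outside, world axes, zero at the start; "torque": the same for the moment, N m; "opening": finger opening in m.
Only numpy, scipy, OpenCV 4.12 (cv2) and the standard library are available. Lean on these libraries where they do the work, as an engineer would, in place of code of your own. Each camera call takes 0.05 s, during which the arm holds its last target. There are 200 camera calls.

### The job

Lift the wash rack's wire hold-down over its balance point and ease it back until it sits on its rubber rest and stays open by itself: never let it swing freely, bang on the rest or be pressed hard against it. Then take the long hollow sleeve and set it gently over the spigot of the rack, upright and fully down on the rubber seat at its foot. Leave the hold-down open, let go of everything, and leave the other things alone.

Things in the scene. Friction and masses are not known exactly. Their poses are not given: they have to be found in the camera images.
- rack: Fixed steel wash rack: plate 330 (x) x 200 (y) x 20 mm, 16 mm rims on both long sides. Origin: on the counter under the plate, 25 mm nearer the robot than its centre; own x points away from the robot along the plate, y left, z up. In this frame (mm): hold-down pivot (90, 0, 95) between two cheeks at y = +-88, 112 high; spigot at (-50, 0); post of the rubber rest at (153, 0).
- bail: Wire hold-down: U-shaped bail of 12 mm round steel bar, 150 mm wide. Origin: on its pivot axis, midway. Shut (angle 0) it lies level, pointing to the rack's -x, its axes those of the rack; it opens by turning about +y: the near cross bar goes up, then away from the robot. Turning faster than 1.5 rad/s counts as swinging freely. Hardly any friction.
- bail_bar (a point): Middle of the bail's cross bar (12 mm round, 150 mm long, parallel to the pivot axis, 190 mm from it). 95 mm above the counter when shut, 285 mm when upright. It may turn between the fingers. A thinner bar with a 20 mm wide pad crosses the bail 50 mm farther in, over the spigot: nothing can be loaded while the bail is shut. Axes as bail.
- weight_mid (a point): Centre of the bail's steel counterweight, a cylinder 52 mm across, 70 mm long, about 1.2 kg (differs from run to run), clamped 59 to 71 mm above the pivot when shut. Lifting at the cross bar takes about 4 N at first, nothing at the balance point (0.6 to 0.9 rad); beyond it the bail pulls on towards open with 1.5 to 4.5 N at the cross bar, until the weight lies on the rubber rest.
- rest_post (a point): Top of the fixed 34 x 50 mm post, 55 mm high, that carries the rubber rest, 63 mm behind the pivot. The rest's height is set by hand and not measured: the bail meets it anywhere from 1.15 to 1.65 rad, to be found by feel (the pull at the cross bar vanishes and turns into resistance). Stiff rubber, 12 N per mm; over 35 N between weight and rest counts as banged or pressed hard.
- spigot_top (a point): Tip of the spigot, a fixed upright aluminium pin 19 mm in diameter, its last 8 mm tapered to 9 mm, 40 mm high above the rack's plate. Around its foot lies a springy black rubber seat ring, 46 mm across and 6 mm high (about 4 N per mm, up to 5 mm of give), on which the sleeve is to stand. Heights above the counter: tip 60 mm, top of the seat 26 mm, plate 20 mm. Axes as rack.
- sleeve_mid (a point): Centre (half-way up, on the axis) of the loose sleeve, a plain aluminium tube 40 mm in outer diameter, 24 mm in bore, open at both ends, 55 mm high, 160 g, standing upright on the counter; z along its axis. Standing on the seat its centre is 53 mm above the counter. Over 40 N between it and the rack counts as rammed or dropped.
- collar: Bystander: flat steel ring, 66 mm across, 24 mm high; origin under its centre. One of three things that swap places with the sleeve.
- plug: Bystander: solid aluminium plug, 40 mm across, narrowing to a 26 mm neck on top, closed, 55 mm high; origin under its centre. One of three things that swap places with the sleeve.
- basket: Bystander: grey open plastic basket 150 x 200 mm, 90 mm high, with one divider; origin under its centre.
- brush: Bystander: cleaning brush lying on the counter, left of the rack.

How it is judged:
On the way:
1. the hold-down rests open by itself, touched by nothing of the robot (x of bail_bar in the frame of rack above 0.01 m and angular speed of bail below 0.1 rad/s and contact force between each of the arm, the fingers and bail below 0.05 N), for 0.3 s.
At the end, for the whole second after the job is handed in: The hold-down rests open and still (its cross bar at most 80 mm short of straight above the pivot, that is, past about 1.13 rad), and the sleeve stands upright (within 0.08 rad) over the spigot, its axis within 5 mm of the spigot's, fully down on the seat (centre 49 to 56.5 mm above the counter) (x of bail_bar in the frame of rack above 0.01 m and angular speed of bail below 0.1 rad/s and horizontal distance between sleeve_mid and spigot_top below 0.005 m and height (world z) of sleeve_mid between 0.049 and 0.0565 m and angle between sleeve_mid's own z axis and vertical below 0.08 rad); the robot touches nothing.
It fails at once if the hold-down banged on or pressed against its rest with more than 35 N (contact force between bail and rack above 35 N).
It fails at once if the hold-down swung freely (faster than 1.5 rad/s) (angular speed of bail above 1.5 rad/s).
It fails at once if the sleeve rammed or dropped on the rack (more than 40 N) (contact force between sleeve and rack above 40 N).
It fails at once if a bystander moved by more than 20 mm (distance of any of collar, plug, basket, brush from where it was at the start of the episode above 0.02 m).
It also fails if it takes over 72 s, if anything falls off the work surface, if the arm or the gripper's body presses on something with over 40 N, if the wrist force passes 120 N, or if a joint passes its speed limit or range.

## Working session

There is one attempt and no reset: what is moved stays moved. The work goes in short steps, Python scripts to look and compute and a shell command to move; the robot and the scene stay as the last step left them, time stands still between calls to the robot, and variables do not carry over. Pictures are saved under pics/ and viewed, about 8 in all and at most 12, crops included, and the job is handed in when it is done.

```bash
ls; mkdir -p pics; cat > h.py <<'E'
import numpy as np, cv2
from rig import env
def snap(n,name=None):
    s=env.snapshot(n)
    if name: cv2.imwrite('pics/'+name+'.png',cv2.cvtColor(s['frame'],cv2.COLOR_RGB2BGR))
    return s
def ray(s,u,v,fish=False):
    f=s['frame'].shape[0]/2/np.tan(np.radians(s['vfov'])/2)
    x,y=u-s['cx'],v-s['cy']
    if fish:
        r=np.hypot(x,y); th=r/f; d=np.array([x/r*np.sin(th),y/r*np.sin(th),np.cos(th)])
    else: d=np.array([x/f,y/f,1.])
    R=np.array(s['R']); d=R.T@d
    return -R.T@np.array(s['t']), d/np.linalg.norm(d)
def plane(s,u,v,z,fish=False):
    c,d=ray(s,u,v,fish); return c+d*(z-c[2])/d[2]
def proj(s,X,fish=False):
    f=s['frame'].shape[0]/2/np.tan(np.radians(s['vfov'])/2)
    p=np.array(s['R'])@np.array(X)+np.array(s['t'])
    if fish:
        r=np.hypot(p[0],p[1]); th=np.arctan2(r,p[2]); return s['cx']+f*th*p[0]/r, s['cy']+f*th*p[1]/r
    return s['cx']+f*p[0]/p[2], s['cy']+f*p[1]/p[2]
def tri(a,b):
    (c1,d1),(c2,d2)=a,b
    A=np.stack([d1,-d2],1); k=np.linalg.lstsq(A,c2-c1,rcond=None)[0]
    p,q=c1+k[0]*d1,c2+k[1]*d2
    return (p+q)/2,np.linalg.norm(p-q)
E
python3 - <<'E'
from h import *
a=snap('top');b=snap('side')
for n,s in(('top',a),('side',b)):
    print(n,s['vfov'],s['cx'],s['cy'],-np.array(s['R']).T@np.array(s['t']))
    np.savez('pics/'+n,**s)
cv2.imwrite('pics/top1.png',a['frame'][:,:,::-1]);cv2.imwrite('pics/side1.png',b['frame'][:,:,::-1])
print(env.sense())
E
```

```text
pics
top 44.80281670283894 256.3195171566305 187.64445787307972 [0.44672416 0.02254841 1.64104176]
side 54.84638353798668 255.0872123520382 191.2659711278063 [ 0.128208   -0.8860551   0.71169692]
{'t': 0.1, 'joint_pos': array([-1.30179015,  0.38376575,  0.04384909,  1.59945383, -0.01791522,
        1.16121489, -0.04989717]), 'qd': array([ 0.00236939, -0.00271554, -0.00091384, -0.00498401,  0.00042258,
       -0.00058402, -0.00026264]), 'joint_torque': array([ 2.66403033e-03, -4.34732366e+01,  1.02930542e+00, -2.50455612e+01,
        1.08540792e-02,  5.42759226e-03, -7.96166205e-06]), 'tcp_pos': array([0.23280381, 0.60593794, 0.22998781]), 'ee_rot': array([-1.64209531e-04,  1.82344812e-01,  9.83233884e-01, -1.21352925e-03]), 'contact_force': array([ 1.05170004, -0.22293493, -0.51907195]), 'torque': array([ 0.00469033,  0.04498032, -0.00167251]), 'opening': 0.08549831184945823}
```

View pics/top1.png

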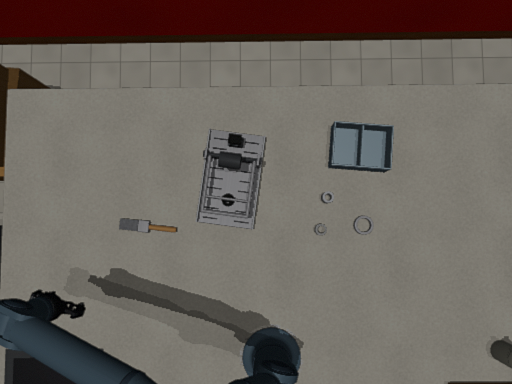

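View pics/side1.png

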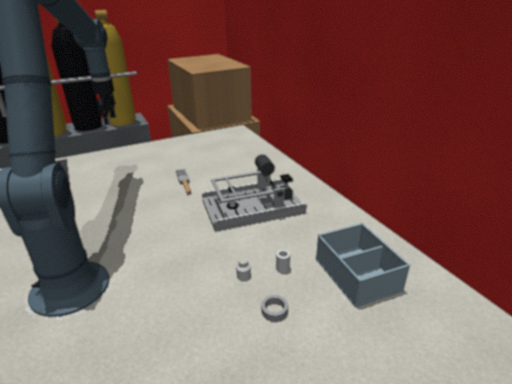

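Top view: the rack is around (232,178), the sleeve candidate at (327,197) (tall tube in the side view at (284,261)), the plug at (320,229), the collar at (363,225). The side view agrees. Next, enlarged crops of both views.

```bash
python3 - <<'E'
import numpy as np,cv2
a=np.load('pics/top.npz')['frame'][:,:,::-1];b=np.load('pics/side.npz')['frame'][:,:,::-1]
A=cv2.resize(a[120:240,190:345],None,fx=5,fy=5,interpolation=cv2.INTER_CUBIC)
B=cv2.resize(b[145:285,190:310],None,fx=4,fy=4,interpolation=cv2.INTER_CUBIC)
cv2.imwrite('pics/topc.png',A);cv2.imwrite('pics/sidec.png',B)
E
```

```text
(no output)
```

View pics/topc.png

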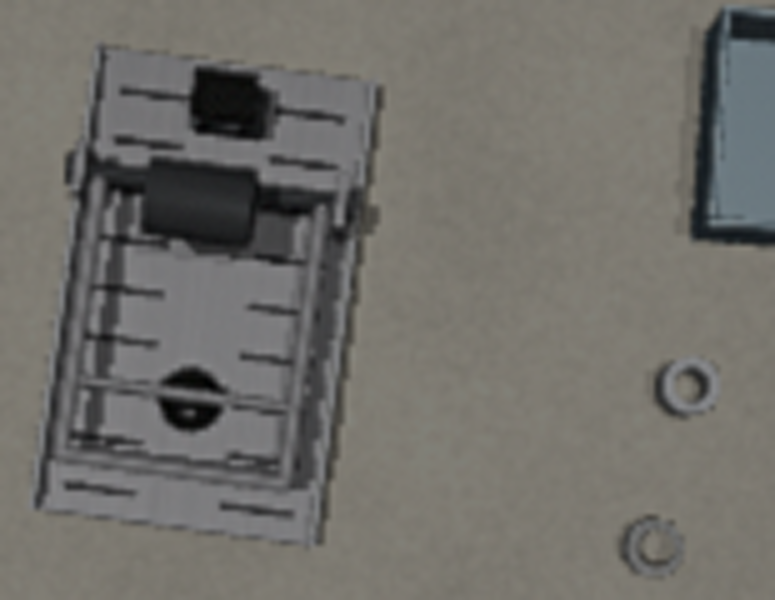

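View pics/sidec.png

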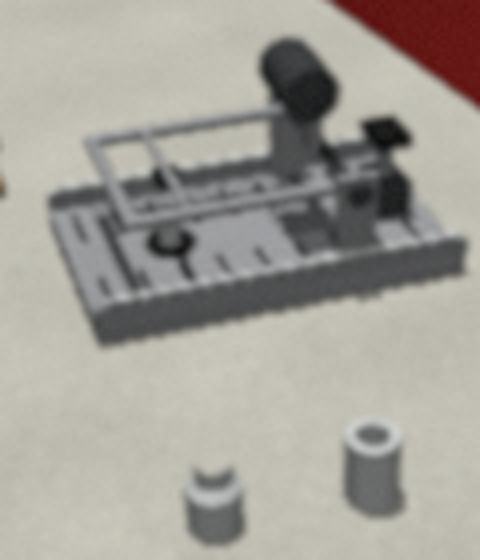

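```bash
python3 - <<'E'
from h import *
a=dict(np.load('pics/top.npz'));b=dict(np.load('pics/side.npz'))
T=lambda u,v:((u+.5)/5-.5+190,(v+.5)/5-.5+120)
S=lambda u,v:((u+.5)/4-.5+190,(v+.5)/4-.5+145)
for n,p,q in(('barL',(62,458),(88,142)),('barR',(290,485),(127,222)),('seat',(192,400),(170,241)),('sleevetop',(689,387),(373,436)),('plugtop',(652,546),(214,470))):
    print(n,tri(ray(a,*T(*p)),ray(b,*S(*q))))
for n,p in(('nl',(40,508)),('nr',(322,543)),('fl',(100,47)),('fr',(380,88))):print(n,plane(a,*T(*p),0.036))
print('wl',plane(a,*T(148,198),.16),plane(a,*T(255,210),.16))
print('post',plane(a,*T(193,100),.085),plane(a,*T(268,110),.085))
print('sleeve',plane(a,*T(689,387),.055),'seat',plane(a,*T(192,400),.026),'bar',plane(a,*T(176,471),.095))
E
```

```text
barL (array([0.49630505, 0.22492859, 0.09610781]), np.float64(0.0005324704903848542))
barR (array([0.47533534, 0.07409929, 0.10001987]), np.float64(0.0033360899837968365))
seat (array([0.53761414, 0.14391918, 0.02544349]), np.float64(0.0005824890581461739))
sleevetop (array([ 0.54314699, -0.19766019,  0.05344351]), np.float64(0.001715706010313191))
plugtop (array([ 0.43486095, -0.17115734,  0.04570517]), np.float64(0.0005813314017822138))
nl [0.46368086 0.24800043 0.036     ]
nr [0.43823295 0.05391448 0.036     ]
fl [0.78513783 0.20684209 0.036     ]
fr [0.75409184 0.01122506 0.036     ]
wl [0.66038233 0.16166843 0.16      ] [0.65196622 0.09296765 0.16      ]
post [0.73778419 0.13815953 0.085     ] [0.73042659 0.08741793 0.085     ]
sleeve [ 0.54227977 -0.19706071  0.055     ] seat [0.53785546 0.14377491 0.026     ] bar [0.48686731 0.14934367 0.095     ]
```

```bash
cat >> h.py <<'E'
from scipy.spatial.transform import Rotation as Ro
def goto(p,yaw):  # yaw (deg) of tool y, tool down; prints shift/turn in tool axes
    s=env.sense(); w,x,y,z=s['ee_rot']; R=Ro.from_quat([x,y,z,w]).as_matrix()
    c,n=np.cos(np.radians(yaw)),np.sin(np.radians(yaw))
    Y=np.array([c,n,0]);Z=np.array([0,0,-1.]);X=np.cross(Y,Z)
    Rt=np.stack([X,Y,Z],1)
    print('t',s['t'],'shift',np.round(R.T@(np.array(p)-s['tcp_pos']),4),'turn',np.round(np.degrees(Ro.from_matrix(R.T@Rt).as_rotvec()),2),'F',np.round(s['contact_force'],2))
E
python3 - <<'E'
from h import *
a=dict(np.load('pics/top.npz'));b=dict(np.load('pics/side.npz'))
T=lambda u,v:((u+.5)/5-.5+190,(v+.5)/5-.5+120)
S=lambda u,v:((u+.5)/4-.5+190,(v+.5)/4-.5+145)
print('rest',tri(ray(a,*T(222,96)),ray(b,*S(386,131))))
goto([.488,.150,.19],-7.5)
E
python3 -m pendant 2>&1 | tail -3
```

```text
rest (array([0.73851824, 0.11753338, 0.09708261]), np.float64(0.0010461510067593586))
t 0.1 shift [-0.4017 -0.334   0.0409] turn [-0.11  0.1  76.49] F [ 1.05 -0.22 -0.52]
invalid input
```

```bash
python3 -m pendant '[[[-0.045,-0.037,0],[0,0,8.5],0.04],[[-0.09,-0.074,0],[0,0,17],0.04],[[-0.135,-0.111,0],[0,0,25.5],0.04],[[-0.18,-0.148,0],[0,0,34],0.04],[[-0.225,-0.185,0],[0,0,42.5],0.04]]' 20; python3 -c "
from h import *
goto([.488,.150,.19],-7.5)"
```

```text
t: 0.72
tcp_pos: [0.3773, 0.3513, 0.2309]
ee_rot: [-0.0, 0.528, 0.849, -0.0]
contact_force: [0.4, 0.2, 0.3]
opening: 0.0399
t 0.725 shift [-0.2295  0.0104  0.0409] turn [-3.000e-02  2.000e-02  3.371e+01] F [0.43 0.17 0.28]
```

```bash
python3 -m pendant '[[[-0.045,0.002,0.01],[0,0,8],0.04],[[-0.1,0.004,0.02],[0,0,17],0.04],[[-0.16,0.007,0.03],[0,0,25.5],0.04],[[-0.21,0.009,0.04],[0,0,33],0.04],[[-0.2295,0.0104,0.0409],[0,0,33.7],0.04]]'; python3 -c "
from h import *
goto([.488,.150,.19],-7.5)
s=snap('wrist','w1');np.savez('pics/w1',**s)
for X in([.488,.150,.095],[.5377,.1438,.026],[.738,.1175,.097]):print(proj(s,X,True))"
```

```text
t: 1.35
tcp_pos: [0.4887, 0.1484, 0.1894]
ee_rot: [0.0, 0.752, 0.659, -0.001]
contact_force: [0.3, 0.9, 0.1]
opening: 0.0399
t 1.35 shift [ 0.0015 -0.0009 -0.0006] turn [-0.08  0.13 -0.06] F [0.33 0.9  0.14]
(np.float64(258.2740819390406), np.float64(192.26802051550862))
(np.float64(305.46292033713127), np.float64(172.52092744271243))
(np.float64(495.9763359702116), np.float64(192.35175221651983))
```

View pics/w1.png

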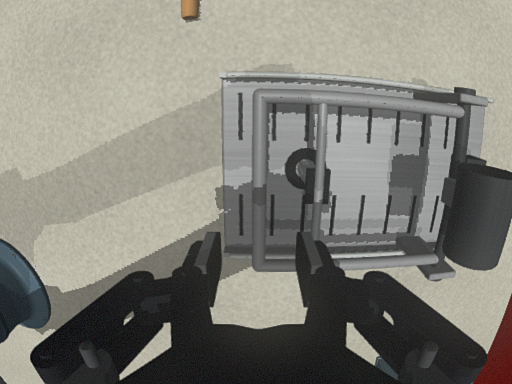

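Wrist view: the cross bar runs at u≈260 (predicted 258) and the seat is at (303,168) (predicted (305,172)). That agrees, so descend and grip.

```bash
python3 -m pendant '[[[0.001,0,0.03],[0,0,0],0.04],[[0.0015,0,0.06],[0,0,0],0.04],[[0.0015,0,0.09],[0,0,0],0.04],[[0.0015,0,0.107],[0,0,0],0.04],[[0.0015,0,0.1134],[0,0,0],0.04]]';python3 -m pendant '[[[0,0,0],[0,0,0],0.02],[[0,0,0],[0,0,0],0.005],[[0,0,0],[0,0,0],0.005],[[0,0,0],[0,0,0],0.005],[[0,0,0],[0,0,0],0.005]]' 25
```

```text
t: 2.02
tcp_pos: [0.4878, 0.1552, 0.0761]
ee_rot: [-0.0, 0.749, 0.662, -0.001]
contact_force: [-0.1, 0.3, -0.2]
opening: 0.04
t: 2.65
tcp_pos: [0.4901, 0.1546, 0.0779]
ee_rot: [0.001, 0.75, 0.661, 0.002]
contact_force: [2.6, 0.1, -0.3]
opening: 0.0107
```

```bash
python3 -m pendant '[[[0,0.0002,-0.0076],[0,0,0],0.005],[[0,0.0009,-0.019],[0,0,0],0.005],[[0,0.0024,-0.0303],[0,0,0],0.005],[[0,0.0046,-0.0415],[0,0,0],0.005],[[0,0.0074,-0.0525],[0,0,0],0.005]]'; python3 -c "
import numpy as np
for t0,n in((.28,.06),(.58,.06),(.88,.03)):
  t=t0+n*np.arange(1,6);print(np.round(190*(np.cos(t0)-np.cos(t)),1),np.round(190*(np.sin(t)-np.sin(t0)),1))"
```

```text
t: 3.28
tcp_pos: [0.4969, 0.1535, 0.1298]
ee_rot: [0.001, 0.75, 0.661, 0.001]
contact_force: [6.3, 2.1, -6.4]
opening: 0.0108
[ 3.5  7.6 12.4 17.7 23.7] [10.9 21.5 31.8 41.9 51.6]
[ 6.5 13.6 21.2 29.3 37.9] [ 9.3 18.3 26.8 34.8 42.3]
[ 4.4  9.  13.7 18.4 23.2] [ 3.6  7.  10.3 13.4 16.4]
```

```bash
python3 -m pendant '[[[0,0.0042,-0.0109],[0,0,0],0.005],[[0,0.0086,-0.0215],[0,0,0],0.005],[[0,0.0134,-0.0318],[0,0,0],0.005],[[0,0.0187,-0.0419],[0,0,0],0.005],[[0,0.0247,-0.0516],[0,0,0],0.005]]'; python3 -m pendant '[[[0,0.0065,-0.0093],[0,0,0],0.005],[[0,0.0136,-0.0183],[0,0,0],0.005],[[0,0.0212,-0.0268],[0,0,0],0.005],[[0,0.0293,-0.0348],[0,0,0],0.005],[[0,0.0379,-0.0423],[0,0,0],0.005]]'
```

```text
t: 3.9
tcp_pos: [0.5186, 0.1504, 0.1812]
ee_rot: [-0.002, 0.75, 0.661, -0.002]
contact_force: [-4.1, 3.0, -0.2]
opening: 0.0111
t: 4.53
tcp_pos: [0.5543, 0.1454, 0.225]
ee_rot: [-0.004, 0.75, 0.661, -0.004]
contact_force: [-11.0, 1.3, 11.6]
opening: 0.0116
```

```bash
python3 -m pendant '[[[0,0.0034,-0.0046],[0,0,0],0.005],[[0,0.0071,-0.0093],[0,0,0],0.005],[[0,0.0118,-0.0126],[0,0,0],0.005],[[0,0.0165,-0.0157],[0,0,0],0.005],[[0,0.0213,-0.0187],[0,0,0],0.005]]'; python3 -c "
import numpy as np
for t0,n in((1.03,.016),(1.11,.006)):
  t=t0+n*np.arange(1,6);print(np.round(190*(np.cos(t0)-np.cos(t)),1),np.round(190*(np.sin(t)-np.sin(t0)),1))"
```

```text
t: 5.15
tcp_pos: [0.5797, 0.1418, 0.2435]
ee_rot: [0.0, 0.75, 0.661, -0.0]
contact_force: [-4.3, -0.2, 6.2]
opening: 0.0111
[ 2.6  5.3  7.9 10.6 13.3] [1.5 3.  4.5 5.9 7.3]
[1.  2.  3.1 4.1 5.1] [0.5 1.  1.5 2.  2.5]
```

```bash
python3 -m pendant '[[[0,0.0013,-0.0013],[0,0,0],0.005],[[0,0.003,-0.003],[0,0,0],0.005],[[0,0.0046,-0.0041],[0,0,0],0.005],[[0,0.0062,-0.005],[0,0,0],0.005],[[0,0.0078,-0.0058],[0,0,0],0.005]]'; python3 - <<'E'
from h import *
a=snap('top');s=env.sense();w=env.snapshot('wrist')
F=s['contact_force'];print(F)
# side view for bar height / angle
b=snap('side')
A=cv2.resize(a['frame'][120:230,190:290],None,fx=4,fy=4,interpolation=cv2.INTER_CUBIC)
B=cv2.resize(b['frame'][130:240,195:295],None,fx=4,fy=4,interpolation=cv2.INTER_CUBIC)
cv2.imwrite('pics/c3.png',np.hstack([A,B])[:,:,::-1])
E
```

```text
t: 5.78
tcp_pos: [0.587, 0.1408, 0.2476]
ee_rot: [0.0, 0.75, 0.661, -0.001]
contact_force: [0.6, -1.4, -1.2]
opening: 0.0107
[ 0.05622127 -1.35805491  1.52056861]
```

View pics/c3.png

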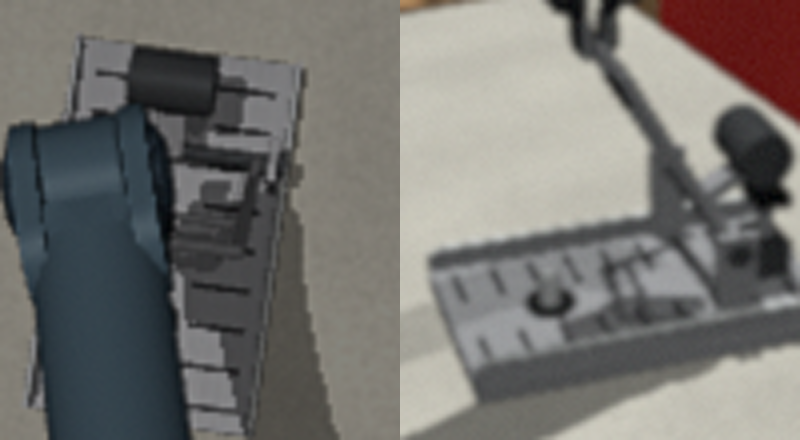

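The weight is now close above the black rest (side half of the crop, about (765,195)). I'll creep from here and watch the force.

```bash
for i in 1 2; do python3 -m pendant '[[[0,0.0008,-0.0004],[0,0,0],0.005],[[0,0.0016,-0.0008],[0,0,0],0.005],[[0,0.0024,-0.0012],[0,0,0],0.005],[[0,0.0024,-0.0012],[0,0,0],0.005],[[0,0.0024,-0.0012],[0,0,0],0.005]]'|egrep 'tcp|force'; python3 -c "
from h import *
L=[]
for i in range(3): snap('top');L.append(env.sense()['contact_force'])
L=np.array(L);print(np.round(L,1).tolist(),'tang',L.mean(0)@[.89,-.1,.45])"; done
```

```text
tcp_pos: [0.5893, 0.1405, 0.2489]
contact_force: [-0.4, -4.6, -0.8]
[[-0.2, -4.8, -0.3], [-0.3, -4.1, -0.3], [-0.5, -5.1, -0.6]] tang 0.015694539559843134
tcp_pos: [0.5921, 0.1402, 0.2504]
contact_force: [-0.6, -5.4, 0.5]
[[-0.3, -5.2, 0.2], [0.7, -5.6, 0.1], [0.0, -4.0, 0.9]] tang 0.8269467495640496
```

```bash
for i in 1 2 3; do python3 -m pendant '[[[0,0.0008,-0.0004],[0,0,0],0.005],[[0,0.0016,-0.0008],[0,0,0],0.005],[[0,0.0027,-0.0012],[0,0,0],0.005],[[0,0.0027,-0.0012],[0,0,0],0.005],[[0,0.0027,-0.0012],[0,0,0],0.005]]'|egrep 'tcp|force'; python3 -c "
from h import *
L=[]
for i in range(2): snap('top');L.append(env.sense()['contact_force'])
L=np.array(L);print('tang',L.mean(0)@[.89,-.1,.42])"; done
```

```text
tcp_pos: [0.5948, 0.1399, 0.2517]
contact_force: [-0.4, -4.9, 0.1]
tang 0.2029701776709364
tcp_pos: [0.5973, 0.1396, 0.253]
contact_force: [-0.1, -5.1, 0.6]
tang 0.6435045127602879
tcp_pos: [0.6002, 0.1391, 0.2542]
contact_force: [-0.1, -5.8, 0.7]
tang 0.7133828882654861
```

```bash
for i in 1 2 3; do python3 -m pendant '[[[0,0.0009,-0.0004],[0,0,0],0.005],[[0,0.0018,-0.0007],[0,0,0],0.005],[[0,0.0028,-0.001],[0,0,0],0.005],[[0,0.0028,-0.001],[0,0,0],0.005],[[0,0.0028,-0.001],[0,0,0],0.005]]'|egrep 'tcp|force'; python3 -c "
from h import *
L=[]
for i in range(2): snap('top');L.append(env.sense()['contact_force'])
L=np.array(L);print('tang',L.mean(0)@[.91,-.1,.40])"; done
```

```text
tcp_pos: [0.6031, 0.1388, 0.2554]
contact_force: [-0.3, -5.6, 1.1]
tang 1.0308553093620971
tcp_pos: [0.6057, 0.1384, 0.2565]
contact_force: [-0.1, -5.2, 1.6]
tang 1.068475839478419
tcp_pos: [0.6087, 0.138, 0.2575]
contact_force: [0.2, -4.9, 2.1]
tang 0.8101798161168232
```

```bash
for i in 1 2 3; do python3 -m pendant '[[[0,0.0009,-0.0003],[0,0,0],0.005],[[0,0.0018,-0.0006],[0,0,0],0.005],[[0,0.0028,-0.0008],[0,0,0],0.005],[[0,0.0028,-0.0008],[0,0,0],0.005],[[0,0.0028,-0.0008],[0,0,0],0.005]]'|egrep 'tcp|force'; python3 -c "
from h import *
L=[]
for i in range(2): snap('top');L.append(env.sense()['contact_force'])
L=np.array(L);print('tang',L.mean(0)@[.94,-.1,.33])"; done
```

```text
tcp_pos: [0.6117, 0.1376, 0.2586]
contact_force: [-1.1, -5.9, 2.5]
tang 1.2486302460482521
tcp_pos: [0.6147, 0.1371, 0.2596]
contact_force: [-0.4, -5.3, 1.8]
tang 1.634856453013533
tcp_pos: [0.6173, 0.1367, 0.2605]
contact_force: [-0.4, -5.8, 2.0]
tang 1.5700983809304552
```

```bash
for i in 1 2 3; do python3 -m pendant '[[[0,0.0009,-0.0002],[0,0,0],0.005],[[0,0.0018,-0.0004],[0,0,0],0.005],[[0,0.0029,-0.0006],[0,0,0],0.005],[[0,0.0029,-0.0006],[0,0,0],0.005],[[0,0.0029,-0.0006],[0,0,0],0.005]]'|egrep 'tcp|force'; python3 -c "
from h import *
L=[]
for i in range(2): b=snap('side','s4');L.append(env.sense()['contact_force'])
L=np.array(L);print('tang',L.mean(0)@[.94,-.1,.33])
cv2.imwrite('pics/s4c.png',cv2.resize(b['frame'][130:240,215:315],None,fx=5,fy=5,interpolation=cv2.INTER_CUBIC)[:,:,::-1])"; done
```

```text
tcp_pos: [0.6205, 0.1363, 0.2614]
contact_force: [0.0, -6.3, 2.8]
tang 1.0617648012794934
tcp_pos: [0.6236, 0.1359, 0.2623]
contact_force: [-0.3, -5.9, 4.2]
tang 2.158533420791505
tcp_pos: [0.6267, 0.1355, 0.263]
contact_force: [0.6, -6.4, 4.1]
tang 2.1467205415875097
```

View pics/s4c.png

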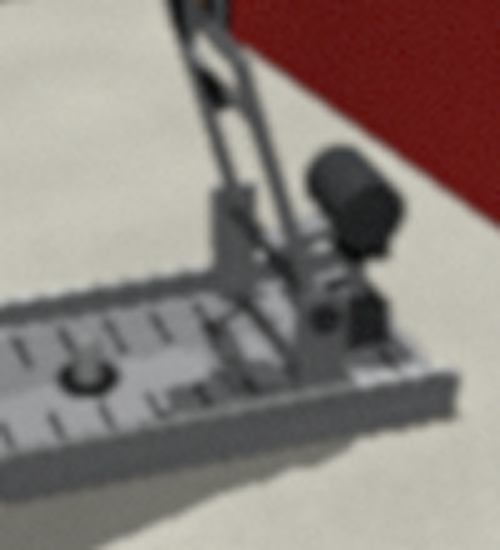

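The weight lies close over the rest ((355,205) against (375,300) in the crop). I'll keep creeping.

```bash
for i in 1 2 3; do python3 -m pendant '[[[0,0.0009,-0.0003],[0,0,0],0.005],[[0,0.0018,-0.0006],[0,0,0],0.005],[[0,0.0029,-0.001],[0,0,0],0.005],[[0,0.0029,-0.001],[0,0,0],0.005],[[0,0.0029,-0.001],[0,0,0],0.005]]'|egrep 'tcp|force'; python3 -c "
from h import *
L=[]
for i in range(2): snap('top');L.append(env.sense()['contact_force'])
L=np.array(L);print('tang',L.mean(0)@[.96,-.1,.25])"; done
```

```text
tcp_pos: [0.6293, 0.1351, 0.2638]
contact_force: [0.3, -5.1, 3.8]
tang 1.5134310182077133
tcp_pos: [0.6323, 0.1346, 0.2644]
contact_force: [1.1, -5.7, 2.2]
tang 1.7473451480098503
tcp_pos: [0.6348, 0.1343, 0.2651]
contact_force: [1.2, -5.8, 2.1]
tang 1.5853131799081672
```

```bash
for i in 1 2 3; do python3 -m pendant '[[[0,0.0009,-0.0002],[0,0,0],0.005],[[0,0.0018,-0.0004],[0,0,0],0.005],[[0,0.0029,-0.0006],[0,0,0],0.005],[[0,0.0029,-0.0006],[0,0,0],0.005],[[0,0.0029,-0.0006],[0,0,0],0.005]]'|egrep 'tcp|force'; python3 -c "
from h import *
L=[]
for i in range(2): snap('top');L.append(env.sense()['contact_force'])
L=np.array(L);print('tang',L.mean(0)@[.97,-.13,.2])"; done
```

```text
tcp_pos: [0.6379, 0.1339, 0.2656]
contact_force: [0.3, -5.7, 0.7]
tang 2.4369711278855957
tcp_pos: [0.6409, 0.1334, 0.2662]
contact_force: [1.4, -5.8, 0.3]
tang 2.1318181155407574
tcp_pos: [0.643, 0.1331, 0.2666]
contact_force: [-0.3, -5.9, 1.4]
tang -0.01550389485099604
```

```bash
python3 -m pendant '[[[0,0.0009,-0.0001],[0,0,0],0.005],[[0,0.0018,-0.0002],[0,0,0],0.005],[[0,0.002,-0.0003],[0,0,0],0.005],[[0,0.002,-0.0003],[0,0,0],0.005],[[0,0.002,-0.0003],[0,0,0],0.005]]'|egrep 'tcp|force'; python3 -c "
from h import *
L=[]
for i in range(3): snap('top');L.append(env.sense()['contact_force'])
L=np.array(L);print(env.sense()['t'],L,'tang',L.mean(0)@[.97,-.13,.2])"
```

```text
tcp_pos: [0.6441, 0.133, 0.2668]
contact_force: [-1.0, -6.6, 2.8]
21.3 [[-1.27472931 -5.30196856  2.37041294]
 [-2.57459472 -6.40802166  2.84449499]
 [-2.21127843 -5.42539957  2.07631998]] tang -0.7309793794063404
```

Contact felt: the pull of about 2 N has turned into resistance and the motion stalls. Release, back off and check.

```bash
python3 -m pendant '[[[0,-0.0005,0],[0,0,0],0.016],[[0,-0.001,0],[0,0,0],0.025],[[0,-0.001,0],[0,0,0],0.035],[[0,-0.001,0],[0,0,0],0.04],[[0,-0.001,0],[0,0,0],0.04]]'; python3 -m pendant '[[[0,0,-0.01],[0,0,0],0.04],[[0,0,-0.025],[0,0,0],0.04],[[0,0,-0.045],[0,0,0],0.04],[[0,0,-0.07],[0,0,0],0.04],[[0,0,-0.09],[0,0,0],0.04]]';  python3 -c "
from h import *
a=snap('top');b=snap('side')
A=cv2.resize(a['frame'][120:230,190:290],None,fx=4,fy=4,interpolation=cv2.INTER_CUBIC)
B=cv2.resize(b['frame'][130:240,205:305],None,fx=4,fy=4,interpolation=cv2.INTER_CUBIC)
cv2.imwrite('pics/c5.png',np.hstack([A,B])[:,:,::-1])
goto([.543,-.1975,.19],-7.5)"
```

```text
t: 21.92
tcp_pos: [0.6433, 0.1348, 0.2662]
ee_rot: [-0.0, 0.75, 0.661, 0.0]
contact_force: [-0.3, 0.1, -0.3]
opening: 0.0397
t: 22.55
tcp_pos: [0.644, 0.1344, 0.3592]
ee_rot: [0.001, 0.75, 0.661, 0.001]
contact_force: [0.7, 0.3, 0.8]
opening: 0.04
t 22.65 shift [-0.3427 -0.0607  0.1692] turn [ 0.37 -0.16  0.28] F [0.83 0.17 0.99]
```

View pics/c5.png

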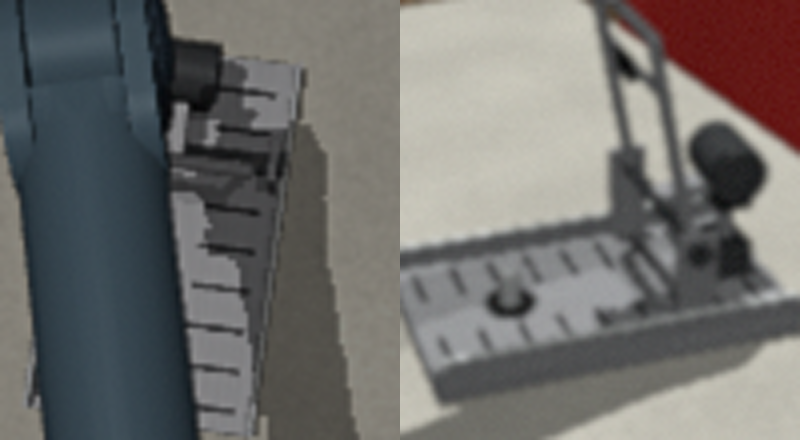

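Hold-down is open on its rest (weight at (728,165) on the rest at (735,235)), with nothing touching it. Now to the sleeve.

```bash
python3 -m pendant '[[[-0.04,-0.007,0],[0,0,0],0.06],[[-0.095,-0.017,0.01],[0,0,0],0.06],[[-0.15,-0.027,0.03],[0,0,0],0.06],[[-0.205,-0.037,0.06],[0,0,0],0.06],[[-0.255,-0.046,0.09],[0,0,0],0.06]]'; python3 -m pendant '[[[-0.04,-0.007,0.03],[0,0,0],0.06],[[-0.07,-0.012,0.055],[0,0,0],0.06],[[-0.088,-0.0147,0.079],[0,0,0],0.06],[[-0.088,-0.0147,0.079],[0,0,0],0.06],[[-0.088,-0.0147,0.079],[0,0,0],0.06]]';  python3 -c "
from h import *
goto([.543,-.1975,.19],-7.5)
s=snap('wrist','w2');np.savez('pics/w2',**s)
print(proj(s,[.543,-.1975,.055],True),proj(s,[.543,-.1975,.0],True))"
```

```text
t: 23.28
tcp_pos: [0.5645, -0.1145, 0.2652]
ee_rot: [-0.0, 0.75, 0.661, 0.0]
contact_force: [0.9, 0.2, 0.1]
opening: 0.0598
t: 23.9
tcp_pos: [0.5408, -0.1971, 0.1877]
ee_rot: [0.0, 0.75, 0.662, 0.0]
contact_force: [0.2, 0.4, 0.1]
opening: 0.0601
t 23.9 shift [-0.0001  0.0022 -0.0023] turn [ 0.04 -0.04  0.35] F [0.16 0.37 0.07]
(np.float64(261.2918289401066), np.float64(182.27035644273946)) (np.float64(260.79771964932274), np.float64(169.4409450612142))
```

View pics/w2.png

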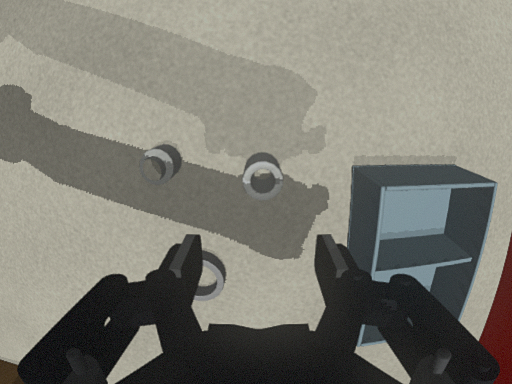

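The sleeve's rim centre is at (263,181) against a predicted (261,182), and it is hollow; plug (160,162), collar (208,275). Shift about 1.5 mm, descend, grip.

```bash
python3 -m pendant '[[[0.001,0.0035,0.04],[0,0,0],0.06],[[0.001,0.0035,0.085],[0,0,0],0.06],[[0.001,0.0035,0.125],[0,0,0],0.06],[[0.001,0.0035,0.155],[0,0,0],0.06],[[0.001,0.0035,0.168],[0,0,0],0.06]]'; python3 -m pendant '[[[0,0,0.0015],[0,0,0],0.05],[[0,0,0.0015],[0,0,0],0.04],[[0,0,0.0015],[0,0,0],0.03],[[0,0,0.0015],[0,0,0],0.03],[[0,0,0.0015],[0,0,0],0.03]]' 30
```

```text
t: 24.58
tcp_pos: [0.5442, -0.1956, 0.0183]
ee_rot: [-0.001, 0.749, 0.662, 0.0]
contact_force: [-0.6, 0.1, 0.5]
opening: 0.0599
t: 25.2
tcp_pos: [0.5449, -0.1978, 0.019]
ee_rot: [0.001, 0.75, 0.661, 0.001]
contact_force: [0.2, 1.0, 6.4]
opening: 0.0398
```

```bash
python3 -m pendant '[[[0,0,-0.01],[0,0,0],0.03],[[0,0,-0.04],[0,0,0],0.03],[[0,0,-0.08],[0,0,0],0.03],[[0,0,-0.11],[0,0,0],0.03],[[0,0,-0.12],[0,0,0],0.03]]';  python3 -c "
from h import *
goto([.538,.144,.14],-7.5)"
```

```text
t: 25.82
tcp_pos: [0.5442, -0.1982, 0.1395]
ee_rot: [0.001, 0.75, 0.661, 0.001]
contact_force: [0.7, -0.1, -2.5]
opening: 0.0396
t 25.825 shift [ 0.3387 -0.0494 -0.0007] turn [0.16 0.01 0.25] F [ 0.67 -0.14 -2.49]
```

```bash
python3 -m pendant '[[[0.03,-0.004,0],[0,0,0],0.03],[[0.075,-0.011,0],[0,0,0],0.03],[[0.12,-0.0175,0],[0,0,0],0.03],[[0.165,-0.024,0],[0,0,0],0.03],[[0.21,-0.031,0],[0,0,0],0.03]]';python3 -m pendant '[[[0.04,-0.006,0],[0,0,0],0.03],[[0.08,-0.012,0],[0,0,0],0.03],[[0.11,-0.016,0],[0,0,0],0.03],[[0.1287,-0.0184,0],[0,0,0],0.03],[[0.1287,-0.0184,0],[0,0,0],0.03]]';  python3 -c "
from h import *
goto([.538,.144,.14],-7.5)
s=snap('wrist','w3');np.savez('pics/w3',**s)
a=snap('side')
for X in ([.538,.144,.026],[.538,.144,.176]): print(proj(s,X,True),proj(a,X))
B=a['frame'][100:292,155:355];W=s['frame']
cv2.imwrite('pics/c6.png',np.hstack([cv2.resize(W[80:290,150:380],None,fx=1.8,fy=1.8),cv2.resize(B[:,:190],None,fx=1.96875,fy=1.96875)])[:,:,::-1])"
```

```text
t: 26.45
tcp_pos: [0.5377, 0.0159, 0.1364]
ee_rot: [-0.001, 0.75, 0.661, -0.001]
contact_force: [1.4, -0.4, -1.6]
opening: 0.0399
t: 27.08
tcp_pos: [0.5363, 0.1459, 0.1368]
ee_rot: [-0.0, 0.749, 0.662, -0.001]
contact_force: [0.4, 0.1, -1.5]
opening: 0.0401
t 27.075 shift [-0.0017  0.0019 -0.0032] turn [-0.08  0.05  0.46] F [ 0.38  0.14 -1.52]
(np.float64(261.4402542118687), np.float64(190.35634392460003)) (np.float64(232.2923222367226), np.float64(204.69541763155587))
(np.float64(264.3113711433081), np.float64(293.98367267561827)) (np.float64(230.2207542450413), np.float64(166.21609499032675))
```

View pics/c6.png

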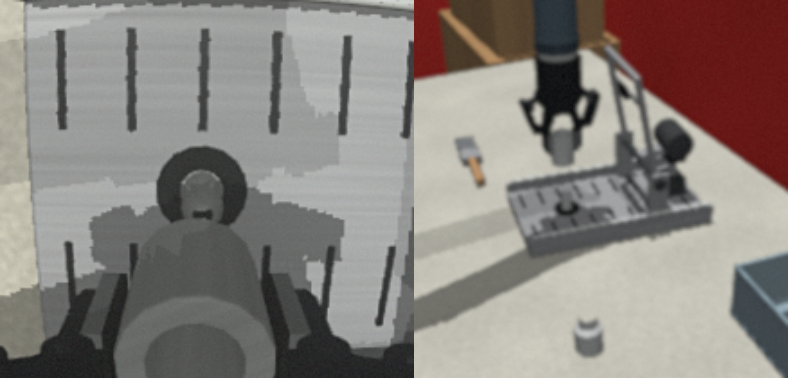

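```bash
python3 - <<'E'
from h import *
s=dict(np.load('pics/w3.npz'));w2=dict(np.load('pics/w2.npz'));w1=dict(np.load('pics/w1.npz'))
g=cv2.cvtColor(s['frame'],cv2.COLOR_RGB2GRAY)
m=(g<60).astype(np.uint8); m[:155]=0;m[203:]=0;m[:,:230]=0;m[:,295:]=0
ys,xs=np.nonzero(m);print('ring extents',xs.min(),xs.max(),ys.min(),ys.max())
print('seat w3',plane(s,262.2,185.6,.026,True),'from extents',plane(s,(xs.min()+xs.max())/2,ys.min()+(xs.max()-xs.min())/2,.026,True))
print('seat w1',plane(w1,303,168,.026,True)); print('sleeve w2',plane(w2,263,181,.055,True))
print('tri seat',tri(ray(s,262.2,185.6,True),ray(w1,303,168,True)))
X=s['frame']; np.set_printoptions(precision=4)
print('pred sleeve top',proj(s,[.5363,.1459,.1735],True),'TCP-based; rim seen ~ (258.6,289)',plane(s,258.6,289,.1735,True))
E
```

```text
ring extents 238 286 162 202
seat w3 [0.53918646 0.14828727 0.026     ] from extents [0.53896753 0.14794278 0.026     ]
seat w1 [0.53551591 0.1490404  0.026     ]
sleeve w2 [ 0.54477344 -0.19644921  0.055     ]
tri seat (array([0.53845461, 0.1428663 , 0.00420135]), np.float64(0.0017095842412617674))
pred sleeve top (np.float64(259.77948976946294), np.float64(287.4578535523897)) TCP-based; rim seen ~ (258.6,289) [0.5357 0.1451 0.1735]
```

```bash
python3 -m pendant '[[[0.0008,0.0024,0.01],[0,0,0.4],0.03],[[0.0008,0.0024,0.025],[0,0,0.4],0.03],[[0.0008,0.0024,0.04],[0,0,0.4],0.03],[[0.0008,0.0024,0.05],[0,0,0.4],0.03],[[0.0008,0.0024,0.051],[0,0,0.4],0.03]]';python3 -c "
from h import *
goto([.5385,.146,.086],-7.5)
s=snap('wrist');a=snap('side')
W=s['frame']
cv2.imwrite('pics/c7.png',np.hstack([cv2.resize(W[120:310,180:340],(400,475),interpolation=cv2.INTER_CUBIC),cv2.resize(a['frame'][150:245,195:275],(400,475),interpolation=cv2.INTER_CUBIC)])[:,:,::-1])"
```

```text
t: 27.8
tcp_pos: [0.5386, 0.1448, 0.0853]
ee_rot: [-0.0, 0.753, 0.659, -0.001]
contact_force: [0.2, -0.3, -1.5]
opening: 0.0395
t 27.8 shift [ 0.0012 -0.0002 -0.0008] turn [-0.13  0.09 -0.11] F [ 0.16 -0.29 -1.51]
```

View pics/c7.png

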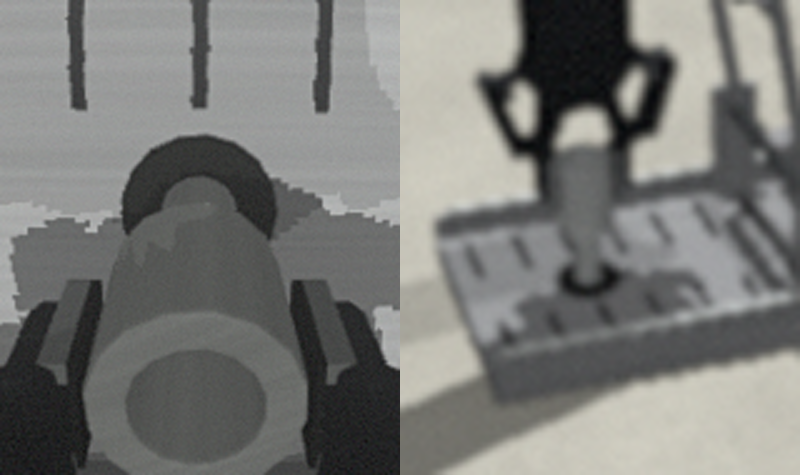

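Sleeve, spigot and seat line up in both views (u≈200 in the wrist half; 583 against 587 in the side half). Lower gently while watching the force.

```bash
python3 -m pendant '[[[0.001,0,0.003],[0,0,0],0.03],[[0.001,0,0.006],[0,0,0],0.03],[[0.001,0,0.009],[0,0,0],0.03],[[0.001,0,0.012],[0,0,0],0.03],[[0.001,0,0.014],[0,0,0],0.03]]'
```

```text
t: 28.52
tcp_pos: [0.5396, 0.1461, 0.0724]
ee_rot: [-0.0, 0.752, 0.659, -0.0]
contact_force: [0.6, 0.8, -1.0]
opening: 0.0401
```

```bash
python3 -m pendant '[[[0,0,0.003],[0,0,0],0.03],[[0,0,0.006],[0,0,0],0.03],[[0,0,0.009],[0,0,0],0.03],[[0,0,0.012],[0,0,0],0.03],[[0,0,0.014],[0,0,0],0.03]]'; python3 -c "
from h import *
print(env.sense()['torque'])"
```

```text
t: 29.15
tcp_pos: [0.5396, 0.1461, 0.0584]
ee_rot: [-0.0, 0.752, 0.659, -0.0]
contact_force: [-0.2, -0.2, -2.0]
opening: 0.0398
[ 0.02390272 -0.01877532  0.00535288]
```

It went over freely. Lower to the seat.

```bash
python3 -m pendant '[[[0,0,0.003],[0,0,0],0.03],[[0,0,0.006],[0,0,0],0.03],[[0,0,0.009],[0,0,0],0.03],[[0,0,0.011],[0,0,0],0.03],[[0,0,0.012],[0,0,0],0.03]]'; python3 -m pendant '[[[0,0,0.0005],[0,0,0],0.03],[[0,0,0.001],[0,0,0],0.03],[[0,0,0.0015],[0,0,0],0.03],[[0,0,0.002],[0,0,0],0.03],[[0,0,0.002],[0,0,0],0.03]]'
```

```text
t: 29.78
tcp_pos: [0.5397, 0.1461, 0.0465]
ee_rot: [-0.0, 0.753, 0.659, -0.0]
contact_force: [-0.8, -0.4, -1.8]
opening: 0.0399
t: 30.4
tcp_pos: [0.5398, 0.1462, 0.0448]
ee_rot: [-0.0, 0.752, 0.659, 0.0]
contact_force: [-0.4, 0.3, -0.4]
opening: 0.0395
```

```bash
python3 -m pendant '[[[0,0,0.0005],[0,0,0],0.03],[[0,0,0.001],[0,0,0],0.03],[[0,0,0.001],[0,0,0],0.03],[[0,0,0.001],[0,0,0],0.03],[[0,0,0.001],[0,0,0],0.03]]'; python3 -m pendant '[[[0,0,0],[0,0,0],0.042],[[0,0,0],[0,0,0],0.046],[[0,0,0],[0,0,0],0.052],[[0,0,0],[0,0,0],0.06],[[0,0,0],[0,0,0],0.06]]';python3 -m pendant '[[[0,0,-0.01],[0,0,0],0.06],[[0,0,-0.03],[0,0,0],0.06],[[0,0,-0.06],[0,0,0],0.06],[[0,0,-0.1],[0,0,0],0.06],[[0,0,-0.14],[0,0,0],0.06]]'; python3 -m pendant '[[[-0.02,-0.05,0],[0,0,0],0.06],[[-0.03,-0.09,0],[0,0,0],0.06],[[-0.03,-0.09,0],[0,0,0],0.06],[[-0.03,-0.09,0],[0,0,0],0.06],[[-0.03,-0.09,0],[0,0,0],0.06]]';  python3 -c "
from h import *
s=snap('wrist');a=snap('side');b=snap('top');np.savez('pics/f_top',**b);np.savez('pics/f_side',**a)
cv2.imwrite('pics/c8.png',np.hstack([cv2.resize(b['frame'][120:240,190:290],(400,480),interpolation=cv2.INTER_CUBIC),cv2.resize(a['frame'][130:250,205:305],(400,480),interpolation=cv2.INTER_CUBIC)])[:,:,::-1])"
```

```text
t: 31.02
tcp_pos: [0.5398, 0.1462, 0.0439]
ee_rot: [-0.0, 0.752, 0.659, 0.0]
contact_force: [-0.6, -1.3, 2.4]
opening: 0.0399
t: 31.65
tcp_pos: [0.5398, 0.1461, 0.0437]
ee_rot: [0.0, 0.752, 0.659, 0.0]
contact_force: [-0.7, -0.0, 0.1]
opening: 0.0593
t: 32.28
tcp_pos: [0.5401, 0.146, 0.1865]
ee_rot: [0.0, 0.753, 0.658, 0.001]
contact_force: [1.7, 1.2, -0.3]
opening: 0.0601
t: 32.9
tcp_pos: [0.4483, 0.1286, 0.1846]
ee_rot: [0.001, 0.753, 0.658, 0.001]
contact_force: [0.6, -0.3, -1.3]
opening: 0.0598
```

View pics/c8.png

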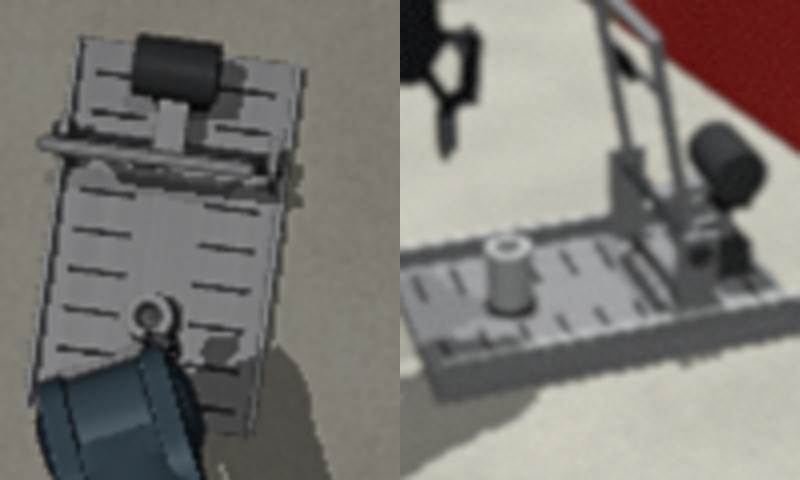

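```bash
python3 - <<'E'
from h import *
a=dict(np.load('pics/f_top.npz'));b=dict(np.load('pics/f_side.npz'))
T=lambda u,v:((u+.5)/4-.5+190,(v+.5)/4-.5+120)
S=lambda u,v:((u-400+.5)/4-.5+205,(v+.5)/4-.5+130)
print('sleeve top',tri(ray(a,*T(151,317)),ray(b,*S(510,244))))
print('bar L/R',plane(a,*T(43,142),.28),plane(a,*T(253,168),.28))
print(env.sense()['t'],env.sense()['contact_force'])
print(env.job_done())
E
```

```text
sleeve top (array([0.53795303, 0.14113447, 0.08427992]), np.float64(0.0020036396435717317))
bar L/R [0.65574052 0.20606226 0.28      ] [0.63492005 0.05108317 0.28      ]
33.05 [-1.49759387 -0.68840835 -0.61239309]
the job is handed in; nothing more can be done
None
```

I handed the job in at about 33 s, with the hold-down resting open and the sleeve standing on its seat. The hand-in gives no verdict.

- **Hold-down:** I lifted it by the cross bar past its balance point, then eased it back in steps of about 3 mm. Around 1.4 rad the pull of about 2 N turned into resistance, so I let go. It stayed open, and both the later picture and the final top and side views show the weight on its rest. The final view puts the bar about 31 mm short of straight above the pivot; the limit is 80 mm.
- **Sleeve:** I gripped it, lowered it over the spigot without resistance, and felt the seat at about the expected height (fingertips at 45 mm). The wrist force never read more than 2.4 N while lowering, and I opened the fingers after that. It looks upright, and its measured axis is about 3 mm from my first estimate of the spigot.
- **Robot:** Everything was let go, and the arm was clear of everything in the last views. The plug, collar, basket and brush were not touched as far as I could tell, but I did not measure them again.

**Where the checks disagreed:**
- The wrist camera put the seat about 4 mm further left than the two fixed cameras; I used a middle value and the sleeve still went on freely.
- The last two-view reading gave the sleeve's top at 84 mm instead of the expected 81 mm. My readings are good to about 3 mm, so I judged it fully down on the seat from the felt contact, not from that reading.
- The wrist force read about 16 N once during the lift, because the tool was slightly inside the bar's arc; I corrected it.

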